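# Clamp an opened phone with a hex-key cam clamp

### The job

Tighten the cam clamp on the opened phone: take the orange hex key from its stand, seat it fully home in the hex socket of the cam before turning anything, and turn it clockwise (seen from above) until the blue jaw holds the phone firmly against the grey jaw. Keep the key fully home while turning, then hang it back upright in its stand and let go; leave the jar, spray can and parts tray where they are.

Things in the scene. Friction and masses are not known exactly. Their poses are not given: they have to be found in the camera images.
- key_grip (a point): Grip point of the 160 g hex key, 10 mm below the top of its orange paddle handle: 80 mm long (along x), 16 mm thick (y: grip across this), 36 mm tall (z up). On the key's axis, 108 mm above the tip. Below the handle a steel hex shaft, 12 mm across flats, 82 mm long; two opposite hex corners lie along x. It starts hanging upright in its stand.
- key_tip (a point): Lower end of the key's hex shaft, on its axis (same axes as key_grip). The last 3 mm are reduced to 9 mm across flats as a lead-in.
- cam (a joint): Turn of the red cam, rad; grows clockwise seen from above; starts in 0 to 0.25 (open), stops at 1.15. It pushes the blue jaw, which meets the phone at about 0.85; from 0.98 the phone is held firmly. Takes about 0.1 N m, a little more against the phone; stays where it is left. The key has about 0.14 rad of rotary play each way in the socket.
- socket_floor (a point): Floor centre of the cam's hex socket (12.9 mm across flats, 18 mm deep, top 3 mm flared), 18 mm above the bench. Turns with the cam: z up along its axis, x along the cam's white line; two opposite hex corners lie along x, so the key enters with its x at a multiple of 60 degrees from this x. A fully home key has its tip here.
- socket_mouth (a point): Centre of the socket's open mouth, 18 mm above socket_floor, same axes, in a dark round head 29 mm across standing on the flat red cam disc.
- cam_line_end (a point): Outer end of the white line painted on the cam disc, 27 mm from the cam's axis, at the height of the socket floor; it turns with the cam.
- clamp: Cam clamp fixed to the bench, aluminium plate 168 x 100 x 12 mm. Origin on the cam's axis under the plate; x points from cam to phone; plate from x = -35 to 133 mm. Grey fixed jaw with its face at x = 112 mm, blue jaw between cam and phone, both 26 mm above the bench. At cam value 0 the white line stands 100 degrees anticlockwise from x.
- phone_mid (a point): Centre of the opened phone, 72 x 150 x 8 mm (x, y, z), 190 g, lying loose on the clamp's plate between the jaws.
- stand: Key stand, fixed to the bench: square grey tube 36 mm wide outside, 26 mm inside, 95 mm tall, open at the top, on a 90 x 80 x 8 mm foot. Origin under its centre. The key's shaft hangs inside and the underside of the handle rests on the rim; it may hang at any yaw.
- stand_mouth (a point): Centre of the stand's open top, 95 mm above the bench.
- jar: Amber jar with a black lid, 52 mm across, 62 mm tall, origin under its centre. Leave alone.
- spray: Spray can, 52 mm across, 170 mm tall, origin under its centre. Leave alone.
- parts_tray: White divided parts tray 85 x 120 x 25 mm, origin under its centre. Leave alone.
- jaw: Blue moving jaw, 8 x 90 x 14 mm (x, y, z), on the clamp's plate; slides along the clamp's x, driven by the cam through springs (4 N per mm once it meets the phone). Origin under its centre.
- grey_jaw: Grey fixed jaw, 18 x 90 x 14 mm (x, y, z), at the far end of the clamp's plate. Origin under its centre.
Mind the look-alikes: they are no part of the job. Of the things like the part that bears key_grip, leave any that is brown; of the rest the larger one is meant. Of the things shaped like the part that bears phone_mid, the black one is meant.

How it is judged:
By the outcome, as a careful person would: the job done as asked, in the order asked, and still so for the second after the job is handed in, with the robot touching nothing.
It also fails if it takes over 54 s, if anything falls off the work surface, if the arm or the gripper's body presses on something with over 40 N, if the wrist force passes 120 N, or if a joint passes its speed limit or range.

### The arm

A 6-joint arm with a two-finger parallel gripper is mounted at the origin on the work surface. World frame = base frame: x ahead of the robot, y to its left, z up, the work surface at z = 0. Lengths are in mm, angles in rad, forces in N, time in s.
With the tool pointing down it reaches from about 350 to 775 mm from the base axis. Payload 7.3 kg.
Tool frame: the origin (TCP) lies at the very end of the fingers, on their centre line; the grasp point (between the pads) lies 19 mm behind it; z points along the fingers, y is the line along which they close (so a half turn about z gives the same grasp; the last joint's range is limited). The gripper opens to 92 mm and grips with 3 to 60 N. Pads are 19 mm wide; open, the fingers measure 130 mm over their backs; the gripper's body (75 mm by 190 mm) begins 47 mm behind the grasp point.
Start: joints at [-1.25, 0.342, 1.524, -0, 1.275, -0.146], TCP at [236.29, -468.841, 226.741] pointing down, gripper open.
Joint ranges: [-2.53, 2.53], [-0.77, 2.02], [0.04, 2.7], [-1, 4.14], [0.28, 2.66], [-3.11, 3.11]. Speed limits (rad/s): [2.57, 2.57, 3.14, 3.14, 3.14, 3.14].

### API

Orientations are given as [roll, pitch, yaw] about the fixed x, y, z axes, in that order (R = Rz(yaw) Ry(pitch) Rx(roll)).
In Python, from plant import * gives the robot as it stands.
- The arm moves only by the tool arm_command, never from a script. Its arguments are lists of equal length, an entry for each row: "gripper": the finger opening in mm, from 0 to 91.8; "dp": the shift along the tool's x, y, z in units of 25 mm (1.0 is 25 mm), a list of three; "twist": the turn about the tool's z in units of 5 degrees (1.0 is 5 degrees). A call has exactly 5 rows; each row shifts and turns the commanded pose from where the row before left it, along the tool's axes as they then stand; what a row does not reach is not made up. A row lasts 1/8 s, in which the tool goes at most 62.5 mm and 10.7 degrees, less where a joint would pass 70% of its speed; a pose out of reach is approached as far as the arm can. A call is refused whole if a number of a shift passes 1 or a number of a turn 1, either way. A call with a gripper value outside its range is refused whole. The fingers move at their own pace and stop on an object; the grip force is fixed at half the most. Time passes only in rows, so rows that do not move let the fingers close, or fill a call up. It gives the time, the measured TCP pose, the force, the opening and the grip force at its end, in the units of the state.
- get_obs(): the state, without advancing time (a new reading comes with each control period).
- capture(name): name is "scene" or "side" or "wrist"; returns the picture (400x640x3 uint8, red, green, blue); there is no depth.
- get_calibration(name): a dict with "mtx" (3x3 intrinsics, pixels), "position" and "attitude" of the camera in the world; the wrist camera has in their place "mount" (4x4, takes a point from camera to tool coordinates, whose origin is the TCP and whose axes are the flange's). Camera axes: x right, y down, z forward; pixel columns grow to the right and rows downward; lengths in mm; the calibration is good to about 2 mm. A picture is of the moment at which its call begins: read the wrist's pose just before it. get_calibration takes no time and is no camera call.
- close_job(): hands the job in; it is judged then, once.
The state is a dict: "time": time; "joint_positions": joint angles; "dq": joint speeds; "tau": joint torques, N m; "tool_pos": TCP position; "tcp_rot": TCP orientation; "contact_force": force on the tool from outside, world axes, zero at the start; "moment": the same for the moment, N m; "grip_width": finger opening in mm; "finger_force": force on a finger pad.
Only numpy, scipy, OpenCV 4.12 (cv2) and the standard library are available. Lean on these libraries where they do the work, as an engineer would, in place of code of your own. Each camera call takes 0.05 s, during which the arm holds its last target. There are 200 camera calls.

## Working session

There is one attempt and no reset: what is moved stays moved. The work goes in short steps, Python scripts to look and compute and a tool call to move; the robot and the scene stay as the last step left them, time stands still between calls to the robot, and variables do not carry over. Pictures are saved under pics/ and viewed, at most 10 in all, crops included, and the job is handed in when it is done.

Besides the shell and the picture viewer there is one more tool, called after "Emit:" as name(argument=value, ...) on one line, values as JSON. arm_command: Moves the arm, as the interface text tells. Its arguments: {"type":"object","properties":{"gripper":{"type":"array"},"dp":{"type":"array"},"twist":{"type":"array"}},"required":["gripper","dp","twist"]}

```bash
mkdir -p pics; python3 - <<'E'
from plant import *
import cv2,numpy as np
o=get_obs();print(o)
for n in ("scene","side"):
    im=capture(n);cv2.imwrite(f"pics/{n}0.png",im[:,:,::-1])
    print(n,get_calibration(n))
print(get_calibration("wrist"))
E
```

```text
{'time': 0.0, 'joint_positions': array([-1.25003700e+00,  3.42726648e-01,  1.52504284e+00,  3.41281717e-05,
        1.27536745e+00, -1.46002193e-01]), 'dq': array([ 0.00181804,  0.00099473, -0.00165581,  0.00068785,  0.00033886,
       -0.00028129]), 'tau': array([-1.42010569e-03, -4.31248248e+01, -2.44220603e+01,  7.17214867e-02,
        5.59448591e-02, -1.08560885e-04]), 'tool_pos': array([ 236.14630598, -468.43500474,  226.03390282]), 'tcp_rot': array([-3.14006954e+00, -2.56956328e-04,  4.66751358e-01]), 'contact_force': array([ 0.51964099, -0.38428333, -0.42327034]), 'moment': array([ 0.00174668,  0.00071472, -0.0045156 ]), 'finger_force': 0.0, 'grip_width': 91.60516525585635}
scene {'mtx': array([[481.81416087,   0.        , 313.89698253],
       [  0.        , 481.81416087, 199.05944294],
       [  0.        ,   0.        ,   1.        ]]), 'position': array([1399.70438987,  461.66219505,  853.32807987]), 'attitude': array([-2.26039244,  0.01888429,  2.10418544])}
side {'mtx': array([[467.14047672,   0.        , 311.06577528],
       [  0.        , 467.14047672, 196.12051923],
       [  0.        ,   0.        ,   1.        ]]), 'position': array([484.75203407, 702.65097797, 961.10946642]), 'attitude': array([-2.46564784,  0.01249864, -3.03010914])}
{'mtx': array([[338.87966006,   0.        , 320.40559309],
       [  0.        , 338.87966006, 203.39530367],
       [  0.        ,   0.        ,   1.        ]]), 'mount': array([[-9.09372961e-04, -9.50362753e-01, -3.11142750e-01,
         8.56851073e+01],
       [ 9.99999581e-01, -8.32090705e-04, -3.81125921e-04,
        -6.07312054e-01],
       [ 1.03308889e-04, -3.11142967e-01,  9.50363111e-01,
        -1.57233277e+02],
       [ 0.00000000e+00,  0.00000000e+00,  0.00000000e+00,
         1.00000000e+00]])}
```

View pics/scene0.png

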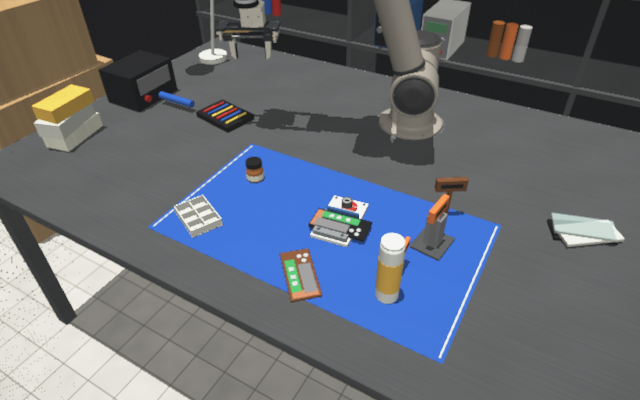

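View pics/side0.png

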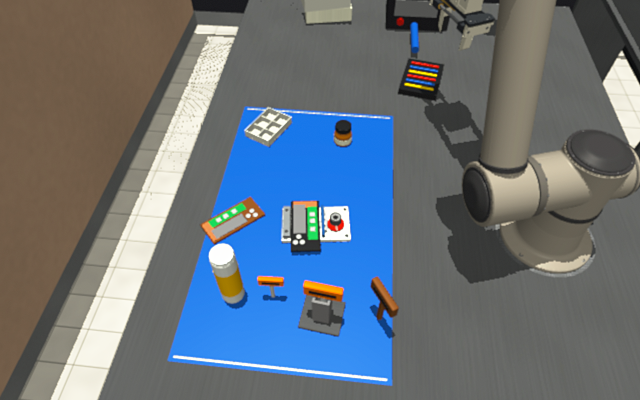

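Three keys are in view: the large orange one in the square tube, side (323,291) / scene (439,208); a brown one, side (383,297) / scene (451,185); and a small orange one, side (270,282), half behind the spray can in scene. The large orange key in the stand fits: it isn't brown, and it is the larger of the other two. Of the phones, the black one is in the clamp at side (306,226), and the brown/orange one at (233,220) is the decoy. I'll confirm this in an enlarged crop.

```bash
cat > h.py <<'E'
import numpy as np,cv2
from scipy.spatial.transform import Rotation as R
from plant import *
def cam(n,o=None):
    c=get_calibration(n)
    if n!="wrist": return c["mtx"],R.from_euler("xyz",c["attitude"]).as_matrix(),np.array(c["position"])
    T=np.eye(4);T[:3,:3]=R.from_euler("xyz",o["tcp_rot"]).as_matrix();T[:3,3]=o["tool_pos"]
    M=T@c["mount"];return c["mtx"],M[:3,:3],M[:3,3]
def atz(C,uv,z):
    K,Rm,p=C;d=Rm@np.linalg.solve(K,[uv[0],uv[1],1]);return p+d*(z-p[2])/d[2]
def proj(C,X):
    K,Rm,p=C;q=K@(Rm.T@(np.asarray(X,float)-p));return q[:2]/q[2]
E
python3 - <<'E'
from h import *
S=cam("side");C=cam("scene")
for n,uv,z in [("key ends top L",(304,284),121),("R",(344,291),121),("headS",(336,218),36)]: print(n,atz(S,uv,z))
print("scene key top",atz(C,(439,203),131),"head",atz(C,(347,202),36))
a=cv2.imread("pics/side0.png")[180:340,200:410];b=cv2.imread("pics/scene0.png")[165:265,300:480]
a=cv2.resize(a,(525,400),interpolation=cv2.INTER_CUBIC)
a=cv2.resize(cv2.imread("pics/side0.png")[185:345,195:415],None,fx=3.6,fy=3.6,interpolation=cv2.INTER_CUBIC)
cv2.imwrite("pics/c1.png",a);print(a.shape)
E
```

```text
key ends top L [559.12512804 259.94756183 121.        ]
R [478.44675446 266.98730866 121.        ]
headS [510.50744301  28.53754623  36.        ]
scene key top [522.98963195 264.67304126 131.        ] head [521.73050155  26.88859693  36.        ]
(576, 792, 3)
```

View pics/c1.png

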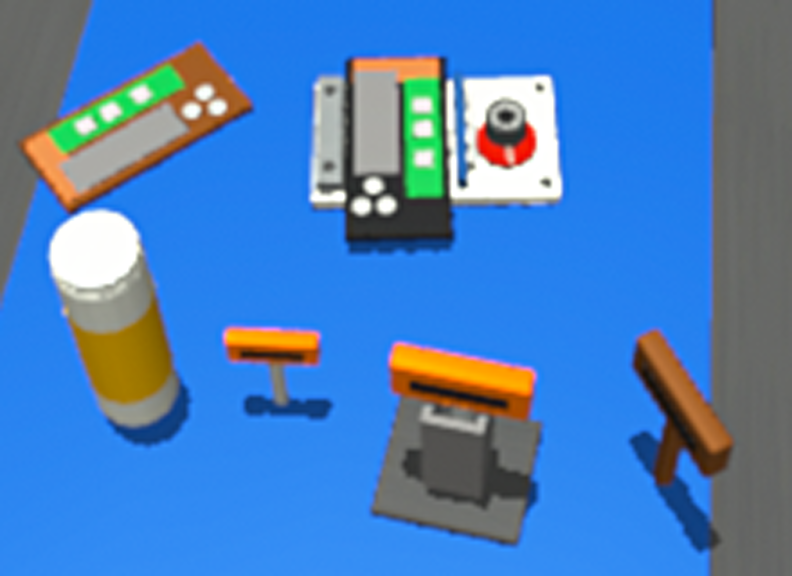

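The crop confirms it: the large orange key hangs in the grey tube, its handle near crop (460,380). The brown key is at (685,400) and the small orange one at (270,345). The black phone sits between the jaws, and the cam head is at (507,115) with its white line pointing about +y. I'll plan the move to look at the clamp from above.

```bash
cat >> h.py <<'E'
def plan(*wps,pos=None,yaw=None):
    """wps: (x,y,z,yawdeg). Rows of dp,twist (0.01 units)."""
    o=get_obs();p=np.array(o["tool_pos"]) if pos is None else np.array(pos,float)
    y=o["tcp_rot"][2] if yaw is None else np.radians(yaw)
    for w in wps:
        t=np.array(w[:3],float);dy=(w[3]-np.degrees(y)+180)%360-180
        n=1
        while 1:  # smallest n of rows that fits
            q=p.copy();a=y;rows=[];ok=True
            for i in range(n):
                A=np.array([[np.cos(a),np.sin(a),0],[np.sin(a),-np.cos(a),0],[0,0,-1]])
                d=np.round(A.T@((t-q)/(n-i))/25,2)
                s=round(-(dy-np.degrees(a-y))/(n-i)/5,2)
                ok&=bool(abs(d).max()<=1 and abs(s)<=1)
                rows.append((d.tolist(),s));q=q+A@d*25;a-=np.radians(5*s)
            if ok: break
            n+=1
        print(w,n,"rows dp",[r[0] for r in rows],"tw",[r[1] for r in rows]);p,y=q,a
E
python3 - <<'E'
from h import *
plan((440,20,226,-5))
E
```

```text
(440, 20, 226, -5) 20 rows dp [[0.8, -0.69, 0.0], [0.78, -0.71, 0.0], [0.76, -0.73, 0.0], [0.74, -0.75, 0.0], [0.72, -0.77, 0.0], [0.7, -0.79, 0.0], [0.68, -0.81, 0.0], [0.66, -0.83, 0.0], [0.63, -0.85, 0.0], [0.61, -0.87, 0.0], [0.58, -0.89, 0.0], [0.56, -0.9, 0.0], [0.53, -0.92, 0.0], [0.51, -0.93, 0.0], [0.48, -0.94, 0.0], [0.46, -0.96, 0.0], [0.43, -0.97, 0.0], [0.4, -0.98, 0.0], [0.38, -0.99, 0.0], [0.35, -1.0, 0.01]] tw [np.float64(0.32), np.float64(0.32), np.float64(0.32), np.float64(0.32), np.float64(0.32), np.float64(0.32), np.float64(0.32), np.float64(0.32), np.float64(0.32), np.float64(0.32), np.float64(0.31), np.float64(0.32), np.float64(0.31), np.float64(0.32), np.float64(0.31), np.float64(0.32), np.float64(0.31), np.float64(0.32), np.float64(0.31), np.float64(0.32)]
```

Emit:
arm_command(gripper=[91,91,91,91,91], dp=[[0.8,-0.69,0],[0.78,-0.71,0],[0.76,-0.73,0],[0.74,-0.75,0],[0.72,-0.77,0]], twist=[0.32,0.32,0.32,0.32,0.32])

```text
time: 0.72
tool_pos: [287.1, -346.1, 226.4]
tcp_rot: [-3.141, 0.0, 0.326]
contact_force: [0.7, 0.6, 0.2]
grip_width: 90.6
finger_force: 0.0
```

Emit:
arm_command(gripper=[91,91,91,91,91], dp=[[0.7,-0.79,0],[0.68,-0.81,0],[0.66,-0.83,0],[0.63,-0.85,0],[0.61,-0.87,0]], twist=[0.32,0.32,0.32,0.32,0.32])

```text
time: 1.35
tool_pos: [338.3, -224.2, 226.5]
tcp_rot: [-3.141, 0.0, 0.187]
contact_force: [0.4, -0.2, 0.3]
grip_width: 91.3
finger_force: 0.0
```

Emit:
arm_command(gripper=[91,91,91,91,91], dp=[[0.58,-0.89,0],[0.56,-0.9,0],[0.53,-0.92,0],[0.51,-0.93,0],[0.48,-0.94,0]], twist=[0.32,0.32,0.32,0.32,0.32])

```text
time: 1.98
tool_pos: [389.2, -101.9, 226.5]
tcp_rot: [-3.141, 0.0, 0.047]
contact_force: [0.2, -0.2, 0.1]
grip_width: 90.9
finger_force: 0.0
```

Emit:
arm_command(gripper=[91,91,91,91,91], dp=[[0.46,-0.96,0],[0.43,-0.97,0],[0.4,-0.98,0],[0.38,-0.99,0],[0.35,-1,0]], twist=[0.32,0.32,0.32,0.32,0.32])

```text
time: 2.6
tool_pos: [440.7, 20.3, 226.4]
tcp_rot: [3.142, 0.001, -0.093]
contact_force: [0.7, -0.1, 0.2]
grip_width: 91.0
finger_force: 0.0
```

```bash
python3 - <<'E'
from h import *
o=get_obs();im=capture("wrist")[:,:,::-1];cv2.imwrite("pics/w1.png",im);np.save("o1.npy",o,allow_pickle=True)
print(o["time"],o["tool_pos"],o["tcp_rot"])
E
```

```text
2.6 [440.6775091   20.27948586 226.4303918 ] [ 3.14150707e+00  6.50666879e-04 -9.26009290e-02]
```

View pics/w1.png

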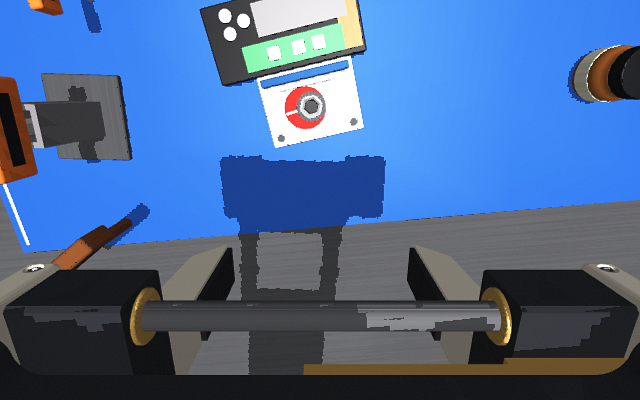

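The wrist view shows the socket head at about (311,107), with the white line leaving it to the left at about (289,113). The near edge of the plate runs (275,148)–(363,127), and the stand and key handle are at the left edge, around (15,130).

```bash
python3 - <<'E'
from h import *
o=np.load("o1.npy",allow_pickle=True).item();C=cam("wrist",o);im=cv2.imread("pics/w1.png")
hd=atz(C,(311,107),36);print("mouth",hd)
a,b=atz(C,(275,148),12),atz(C,(363,127),12);print("plate edge",a,b,np.linalg.norm(a-b)); e=a-b;print("clamp yaw",np.degrees(np.arctan2(e[1],e[0]))-90)
for uv in [(39,73),(32,147),(123,74),(131,159)]: print("foot?",uv,atz(C,uv,8))
# white pixels within red disc
hsv=cv2.cvtColor(im,cv2.COLOR_BGR2HSV)
red=((hsv[...,0]<8)|(hsv[...,0]>172))&(hsv[...,1]>150)&(hsv[...,2]>120)
ys,xs=np.nonzero(red[80:140,270:350]);print("red",xs.min()+270,xs.max()+270,ys.min()+80,ys.max()+80)
print(im[105:122,282:302].min(axis=2))
E
```

```text
mouth [512.76719864  23.89501214  36.        ]
plate edge [472.5474597   68.29107996  12.        ] [486.07217227 -28.90404978  12.        ] 98.13160089767285
clamp yaw 7.921845552676984
foot? (39, 73) [571.74991334 301.7682757    8.        ]
foot? (32, 147) [498.16938542 336.33520093   8.        ]
foot? (123, 74) [562.6787688 215.4163869   8.       ]
foot? (131, 159) [474.82688722 230.88883543   8.        ]
red 285 323 86 128
[[255 255 254  47  59  61  61  61  60  61  60  62  61  65 122 147 133 162
  236 246]
 [255 255 210  46  57  61  59  63  61  62  61  61  61  61  79 128 128 134
  215 245]
 [255 255 207  47  59  62  61  60  62  61  60  62  61  58  75 126 128 140
  235 244]
 [255 255 209  45  57  60  61  61  60  61  59  60  56  53  52 125 127 157
  235 243]
 [255 255 250  46  57  60  60  60  57  55  55  51  78  83 145 124 127 159
  239 240]
 [255 255 255  39  58  58  57  54  54  81  79 139 233 245 255 139 124 130
  200 240]
 [255 255 255  32  51  52  82  83 152 242 242 255 255 255 255 241 120 131
  190 241]
 [255 255 255  62  84 154 241 248 255 255 255 255 255 255 207 166 125 151
  144 141]
 [255 255 255 127 239 255 255 255 255 255 255 190 187  41  46  64 140 125
  127 129]
 [255 255 255 224 225 255 255 255 190 189  41  48  51  55  57  57  76 120
  125 125]
 [255 255 255 255  56 210 204  41  46  51  57  57  60  60  63  60  58  74
  124 131]
 [255 255 255 255 163  36  49  54  58  59  59  59  60  60  61  60  60  66
  134 125]
 [255 255 255 255 255  61  52  58  61  61  61  61  61  60  59  61  62  58
   78 133]
 [255 255 255 255 255 237  49  59  61  61  61  62  63  62  62  62  62  59
   57  72]
 [255 255 255 255 255 255  61  52  58  61  59  61  59  62  61  62  63  62
   61  57]
 [255 255 255 255 255 255 153  77  54  58  60  61  61  61  62  63  61  62
   62  61]
 [255 255 255 255 255 255 255 238  55  53  59  61  61  61  61  61  61  62
   62  61]]
```

```bash
python3 - <<'E'
from h import *
o=np.load("o1.npy",allow_pickle=True).item();C=cam("wrist",o)
h=atz(C,(311,107),36)[:2]
for uv in [(286,113.8),(296,110.7)]:
    p=atz(C,uv,18)[:2]; d=p-h; print(p,np.linalg.norm(d),np.degrees(np.arctan2(d[1],d[0])))
plan((470,262,226,-5))
E
```

```text
[507.73089918  51.1440856 ] 27.71058131919868 100.47150144415532
[509.86316031  40.37953   ] 16.73836216431228 99.99114455172706
(470, 262, 226, -5) 10 rows dp [[0.02, -0.96, 0.0], [0.03, -0.97, 0.0], [0.03, -0.96, 0.0], [0.03, -0.97, 0.0], [0.03, -0.96, 0.0], [0.03, -0.97, 0.0], [0.03, -0.96, 0.0], [0.02, -0.97, 0.01], [0.03, -0.96, 0.0], [0.02, -0.97, 0.01]] tw [np.float64(-0.01), np.float64(-0.01), np.float64(-0.01), np.float64(-0.01), np.float64(-0.0), np.float64(-0.01), np.float64(-0.0), np.float64(-0.01), np.float64(-0.0), np.float64(-0.01)]
```

Emit:
arm_command(gripper=[91,91,91,91,91], dp=[[0.03,-0.96,0],[0.03,-0.97,0],[0.03,-0.96,0],[0.03,-0.97,0],[0.03,-0.96,0]], twist=[0,0,0,0,0])

```text
time: 3.28
tool_pos: [455.2, 139.5, 226.4]
tcp_rot: [3.141, 0.001, -0.091]
contact_force: [0.6, -0.9, -0.1]
grip_width: 91.4
finger_force: 0.0
```

Emit:
arm_command(gripper=[91,91,91,91,91], dp=[[0.03,-0.97,0],[0.03,-0.96,0],[0.02,-0.97,0],[0.03,-0.96,0],[0.02,-0.97,0]], twist=[0,0,0,0,0])

```text
time: 3.9
tool_pos: [469.6, 259.3, 226.3]
tcp_rot: [3.141, 0.001, -0.091]
contact_force: [0.4, 0.5, 0.5]
grip_width: 91.0
finger_force: 0.0
```

```bash
python3 - <<'E'
from h import *
o=get_obs();im=capture("wrist")[:,:,::-1].copy();cv2.imwrite("pics/w2.png",im);np.save("o2.npy",o,allow_pickle=True)
print(o["time"],o["tool_pos"],o["tcp_rot"])
E
```

```text
3.9 [469.58862536 259.31911053 226.31799131] [ 3.14096734e+00  7.07119833e-04 -9.14601369e-02]
```

View pics/w2.png

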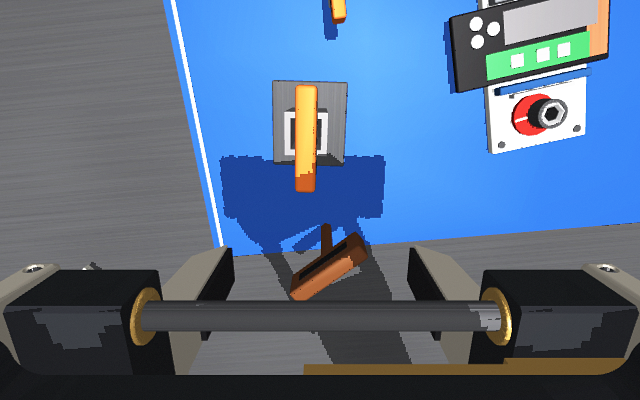

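The key's orange handle spans (306,86)–(305,192) above the tube mouth at about (306,134). The brown key is at (330,262), and the cam head at (552,114).

```bash
python3 - <<'E'
from h import *
o=np.load("o2.npy",allow_pickle=True).item();C=cam("wrist",o);im=cv2.imread("pics/w2.png")
hsv=cv2.cvtColor(im,cv2.COLOR_BGR2HSV)
m=cv2.inRange(hsv,(5,120,120),(30,255,255));m[:,:270]=0;m[:,340:]=0;m[:80]=0;m[215:]=0
c=max(cv2.findContours(m,0,2)[0],key=cv2.contourArea);r=cv2.minAreaRect(c);print(r)
W=np.array([atz(C,p[0],131)[:2] for p in c]);rw=cv2.minAreaRect(W.astype(np.float32));print("world rect",rw)
# stand mouth outer square z=95, foot z=8
foot=[atz(C,p,8)[:2] for p in [(272,81),(348,81),(345,165),(274,164)]];print("foot",np.round(foot),np.mean(foot,axis=0))
t=[atz(C,p,95)[:2] for p in [(285,110),(328,110),(327,155),(285,155)]];print("mouth?",np.round(t),np.mean(t,axis=0))
for z in (60,130): print("brown",[np.round(atz(C,p,z)[:2]) for p in [(300,298),(362,240)]])
print("cam",atz(C,(552,114),36))
E
```

```text
((306.0, 138.0), (106.0, 22.0), 90.0)
world rect ((521.8300170898438, 266.5346984863281), (15.539743423461914, 77.814697265625), 83.36840057373047)
foot [[570. 302.]
 [563. 223.]
 [475. 232.]
 [483. 311.]] [522.7734484  266.91076041]
mouth? [[543. 283.]
 [540. 247.]
 [503. 252.]
 [507. 287.]] [523.38611927 267.24265482]
brown [array([341., 295.]), array([405., 223.])]
brown [array([388., 286.]), array([437., 229.])]
cam [512.90736859  25.14958076  36.        ]
```

```bash
python3 - <<'E'
from h import *
print("spray",atz(cam("side"),(223,256),170),atz(cam("scene"),(393,243),170))
plan((522.3,266.8,220,-6),(522.3,266.8,102,-6))
E
```

```text
spray [721.286021   241.38174997 170.        ] [734.20362089 237.35736077 170.        ]
(522.3, 266.8, 220, -6) 3 rows dp [[0.69, -0.13, 0.08], [0.69, -0.13, 0.08], [0.69, -0.14, 0.09]] tw [np.float64(0.05), np.float64(0.06), np.float64(0.05)]
(522.3, 266.8, 102, -6) 5 rows dp [[0.0, -0.0, 0.94], [0.0, -0.0, 0.94], [0.0, -0.0, 0.95], [0.0, -0.0, 0.94], [0.0, -0.0, 0.95]] tw [np.float64(0.0), np.float64(0.0), np.float64(0.0), np.float64(0.0), np.float64(0.0)]
```

Emit:
arm_command(gripper=[91,91,91,91,91], dp=[[0.69,-0.13,0.08],[0.69,-0.13,0.08],[0.69,-0.14,0.08],[0,0,0.5],[0,0,0.94]], twist=[0.05,0.06,0.05,0,0])

```text
time: 4.58
tool_pos: [521.8, 263.5, 184.0]
tcp_rot: [3.142, -0.0, -0.106]
contact_force: [1.1, -0.2, 0.5]
grip_width: 91.2
finger_force: 0.0
```

Emit:
arm_command(gripper=[70,60,50,50,50], dp=[[0,0,0.94],[0,0,0.94],[0,0,0.94],[0,0,0.46],[0,0,0]], twist=[0,0,0,0,0])

```text
time: 5.2
tool_pos: [521.3, 263.6, 101.9]
tcp_rot: [3.141, 0.002, -0.106]
contact_force: [0.5, 0.4, 0.9]
grip_width: 51.0
finger_force: 0.0
```

```bash
python3 - <<'E'
from h import *
o=get_obs();print(o["time"],o["tool_pos"],o["tcp_rot"],o["contact_force"],o["grip_width"])
E
```

```text
5.2 [521.26901081 263.58358873 101.87042526] [ 3.14056733e+00  1.93078900e-03 -1.05512114e-01] [0.50917682 0.37841654 0.8583501 ] 51.01918637714764
```

Emit:
arm_command(gripper=[50,50,50,30,10], dp=[[0.03,-0.12,0],[0,0,0],[0,0,0],[0,0,0],[0,0,0]], twist=[0,0,0,0,0])

```text
time: 5.82
tool_pos: [523.3, 266.8, 102.8]
tcp_rot: [3.142, -0.0, -0.106]
contact_force: [0.7, 0.3, 0.1]
grip_width: 34.4
finger_force: 0.0
```

Emit:
arm_command(gripper=[5,5,5,5,5], dp=[[0,0,0],[0,0,0],[0,0,0],[0,0,0],[0,0,0]], twist=[0,0,0,0,0])

```text
time: 6.45
tool_pos: [523.2, 266.8, 102.7]
tcp_rot: [3.141, 0.0, -0.106]
contact_force: [0.0, 0.2, -0.1]
grip_width: 16.0
finger_force: 30.0
```

```bash
python3 - <<'E'
from h import *
o=get_obs();print(o["time"],o["tool_pos"],o["tcp_rot"],o["contact_force"],o["moment"],o["grip_width"],o["finger_force"])
E
```

```text
6.45 [523.20821411 266.78700606 102.66991724] [ 3.14139794e+00  3.36320399e-05 -1.05685113e-01] [ 0.04847782  0.19028266 -0.10854779] [-0.13974081 -0.02066339  0.01599827] 15.964410628244524 29.985432028770447
```

```bash
python3 - <<'E'
from h import *
plan((523.2,266.8,228,-6),(467,-14,228,40.3))
E
```

```text
(523.2, 266.8, 228, -6) 6 rows dp [[-0.0, -0.0, -0.84], [-0.0, -0.0, -0.83], [-0.0, -0.0, -0.84], [-0.0, -0.0, -0.83], [-0.0, -0.0, -0.84], [-0.0, -0.0, -0.83]] tw [np.float64(-0.0), np.float64(-0.0), np.float64(-0.0), np.float64(-0.0), np.float64(-0.01), np.float64(-0.0)]
(467, -14, 228, 40.3) 12 rows dp [[-0.09, 0.95, -0.0], [-0.15, 0.94, -0.0], [-0.22, 0.93, -0.0], [-0.28, 0.91, -0.0], [-0.34, 0.89, -0.0], [-0.4, 0.87, -0.0], [-0.45, 0.84, -0.0], [-0.51, 0.81, -0.0], [-0.56, 0.77, -0.0], [-0.61, 0.73, -0.0], [-0.66, 0.69, -0.0], [-0.71, 0.65, -0.0]] tw [np.float64(-0.77), np.float64(-0.77), np.float64(-0.77), np.float64(-0.77), np.float64(-0.77), np.float64(-0.77), np.float64(-0.77), np.float64(-0.77), np.float64(-0.78), np.float64(-0.77), np.float64(-0.78), np.float64(-0.77)]
```

Emit:
arm_command(gripper=[5,5,5,5,5], dp=[[0,0,-0.8],[0,0,-1],[0,0,-1],[0,0,-1],[0,0,-1]], twist=[0,0,0,0,0])

```text
time: 7.08
tool_pos: [523.0, 266.9, 223.2]
tcp_rot: [3.141, 0.001, -0.106]
contact_force: [0.3, -0.1, -2.0]
grip_width: 15.7
finger_force: 30.0
```

Emit:
arm_command(gripper=[5,5,5,5,5], dp=[[0,0,-0.2],[-0.09,0.95,0],[-0.15,0.94,0],[-0.22,0.93,0],[-0.28,0.91,0]], twist=[0,-0.77,-0.77,-0.77,-0.77])

```text
time: 7.7
tool_pos: [503.4, 172.7, 226.4]
tcp_rot: [3.142, 0.002, 0.165]
contact_force: [0.4, 0.5, -1.7]
grip_width: 15.9
finger_force: 30.0
```

Emit:
arm_command(gripper=[5,5,5,5,5], dp=[[-0.34,0.89,0],[-0.4,0.87,0],[-0.45,0.84,0],[-0.51,0.81,0],[-0.56,0.77,0]], twist=[-0.77,-0.77,-0.77,-0.77,-0.78])

```text
time: 8.32
tool_pos: [479.9, 55.8, 226.5]
tcp_rot: [-3.141, 0.002, 0.502]
contact_force: [-0.3, -0.7, -1.3]
grip_width: 15.6
finger_force: 30.0
```

Emit:
arm_command(gripper=[5,5,5,5,5], dp=[[-0.61,0.73,0],[-0.66,0.69,0],[-0.71,0.65,0],[0,0,0],[0,0,0]], twist=[-0.77,-0.78,-0.77,0,0])

```text
time: 8.95
tool_pos: [466.6, -13.4, 227.1]
tcp_rot: [-3.141, 0.0, 0.701]
contact_force: [0.7, 0.3, -1.8]
grip_width: 15.8
finger_force: 30.0
```

```bash
python3 - <<'E'
from h import *
o=get_obs();im=capture("wrist")[:,:,::-1].copy();cv2.imwrite("pics/w3.png",im);np.save("o3.npy",o,allow_pickle=True)
print(o["time"],o["tool_pos"],o["tcp_rot"],o["contact_force"],o["grip_width"])
C=cam("wrist",o);print("expect head",proj(C,(512.8,24.5,36)))
s=capture("side")[:,:,::-1];cv2.imwrite("pics/s3.png",s)
E
```

```text
8.95 [466.60126274 -13.38299716 227.14806028] [-3.14057891e+00  3.20907778e-04  7.01126422e-01] [ 0.67943591  0.29133104 -1.76770058] 15.770238107084202
expect head [321.9104679  119.79517712]
```

View pics/w3.png

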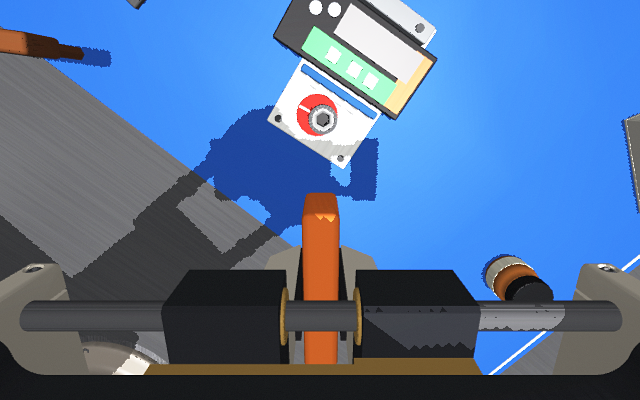

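The key is held upright. The socket head is at about (322,119), with its line going to the upper left (303,107). The top end edge of the handle is at about v=213, u=304–337.

```bash
python3 - <<'E'
from h import *
o=np.load("o3.npy",allow_pickle=True).item();C=cam("wrist",o);im=cv2.imread("pics/w3.png")
hsv=cv2.cvtColor(im,cv2.COLOR_BGR2HSV)
m=((hsv[...,1]<70)&(hsv[...,2]<190)).astype(np.uint8)
# head only: low saturation & not white in ROI
q=np.zeros_like(m);q[98:142,300:346]=m[98:142,300:346]
n,l,s,c=cv2.connectedComponentsWithStats(q);i=1+s[1:,4].argmax();print(s[i],c[i])
cnt=max(cv2.findContours((l==i).astype(np.uint8),0,2)[0],key=cv2.contourArea);cen,r=cv2.minEnclosingCircle(cnt);print(cen,r,"mouth",atz(C,cen,36), atz(C,(322.3,119.5),36))
p=lambda x,z:proj(C,o["tool_pos"]+R.from_euler("xyz",o["tcp_rot"]).apply([x,0,z]))
for x in(36,38,40,42):print(x,p(x,-29),p(x,7))
e=cv2.resize(np.hstack([im[90:150,285:355],im[175:235,285:355]]),None,fx=5.5,fy=5.5,interpolation=cv2.INTER_CUBIC);cv2.imwrite("pics/c3.png",e)
E
```

```text
[309 105  28  29 251] [322.44223108 118.74900398]
(322.5, 119.0) 14.705541610717773 mouth [513.77174409  24.54869865  36.        ] [513.27117464  24.38735133  36.        ]
36 [321.52046453 221.73919095] [321.30683712 195.95999682]
38 [321.52103102 217.11218556] [321.30651269 192.16516316]
40 [321.52160269 212.44287803] [321.30618589 188.34260411]
42 [321.52217961 207.73068558] [321.3058567  184.49201473]
```

View pics/c3.png

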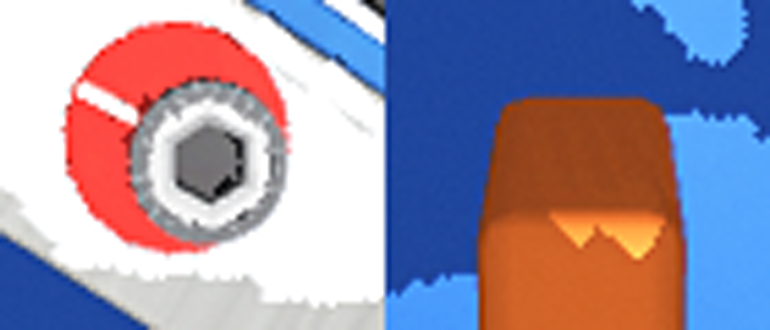

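```bash
python3 - <<'E'
from h import *
plan((514.1,25.1,180,40.2),(514.1,25.1,137,40.2))
E
```

```text
(514.1, 25.1, 180, 40.2) 3 rows dp [[0.81, 0.02, 0.63], [0.81, 0.02, 0.63], [0.81, 0.02, 0.64]] tw [np.float64(0.0), np.float64(0.01), np.float64(0.0)]
(514.1, 25.1, 137, 40.2) 2 rows dp [[0.0, -0.0, 0.86], [0.0, -0.0, 0.86]] tw [np.float64(0.0), np.float64(0.0)]
```

Emit:
arm_command(gripper=[5,5,5,5,5], dp=[[0.81,0.02,0.5],[0.81,0.02,0.5],[0.81,0.02,0.5],[0,0,0.9],[0,0,0.9]], twist=[0,0,0,0,0])

```text
time: 9.68
tool_pos: [514.3, 25.3, 144.3]
tcp_rot: [-3.142, -0.0, 0.704]
contact_force: [-0.8, 0.0, -1.2]
grip_width: 15.6
finger_force: 30.0
```

Emit:
arm_command(gripper=[5,5,5,5,5], dp=[[0,0,0.3],[0,0,0],[0,0,0],[0,0,0],[0,0,0]], twist=[0,0,0,0,0])

```text
time: 10.3
tool_pos: [514.4, 24.1, 138.2]
tcp_rot: [3.141, -0.001, 0.702]
contact_force: [-0.6, -0.1, -1.4]
grip_width: 16.3
finger_force: 30.0
```

```bash
python3 - <<'E'
from h import *
for i in range(2):
  o=get_obs();print(o["time"],o["tool_pos"],np.degrees(o["tcp_rot"]),o["contact_force"],o["moment"])
plan((514.1,25.1,130,40.2))
E
```

```text
10.3 [514.37439318  24.13360673 138.20880638] [ 1.79954085e+02 -3.65310847e-02  4.02377890e+01] [-0.61405415 -0.12718796 -1.36312713] [-0.02621395 -0.0002691  -0.01673337]
10.3 [514.37439318  24.13360673 138.20880638] [ 1.79954085e+02 -3.65310847e-02  4.02377890e+01] [-0.61405415 -0.12718796 -1.36312713] [-0.02621395 -0.0002691  -0.01673337]
(514.1, 25.1, 130, 40.2) 1 rows dp [[0.02, -0.04, 0.33]] tw [np.float64(0.01)]
```

Emit:
arm_command(gripper=[5,5,5,5,5], dp=[[0,-0.02,0.25],[0,0,0.2],[0,0,0.12],[0,0,0.08],[0,0,0]], twist=[0,0,0,0,0])

```text
time: 10.92
tool_pos: [513.8, 24.6, 121.3]
tcp_rot: [-3.142, 0.0, 0.702]
contact_force: [-0.1, 0.4, -1.2]
grip_width: 15.8
finger_force: 30.0
```

Emit:
arm_command(gripper=[5,5,5,5,5], dp=[[0,0,0.1],[0,0,0.08],[0,0,0.06],[0,0,0],[0,0,0]], twist=[0,0,0,0,0])

```text
time: 11.55
tool_pos: [514.0, 24.6, 115.4]
tcp_rot: [3.141, -0.0, 0.702]
contact_force: [2.6, 0.5, -1.7]
grip_width: 15.4
finger_force: 30.0
```

Emit:
arm_command(gripper=[5,5,5,5,5], dp=[[0,0,0.1],[0,0,0.1],[0,0,0.06],[0,0,0],[0,0,0]], twist=[0,0,0,0,0])

```text
time: 12.18
tool_pos: [514.0, 24.6, 108.9]
tcp_rot: [3.141, -0.0, 0.702]
contact_force: [4.0, 0.4, -2.7]
grip_width: 15.9
finger_force: 30.0
```

Emit:
arm_command(gripper=[5,5,5,5,5], dp=[[0,0,0.05],[0,0,0],[0,0,0],[0,0,0],[0,0,0]], twist=[0,0,0,0,0])

```text
time: 12.8
tool_pos: [514.0, 24.6, 107.8]
tcp_rot: [3.141, -0.0, 0.702]
contact_force: [3.3, 0.6, -0.3]
grip_width: 15.8
finger_force: 30.0
```

Emit:
arm_command(gripper=[5,5,5,5,5], dp=[[0.01,0.01,0.03],[0,0,0.03],[0,0,0],[0,0,0],[0,0,0]], twist=[0,0,0,0,0])

```text
time: 13.42
tool_pos: [514.3, 24.6, 107.5]
tcp_rot: [3.141, -0.001, 0.702]
contact_force: [0.2, 1.0, 10.8]
grip_width: 15.8
finger_force: 30.0
```

The key stopped at TCP z=107.5 with a 10.8 N reaction, against about 107.7 expected for fully home, so it is seated. Now I'll turn it clockwise.

Emit:
arm_command(gripper=[5,5,5,5,5], dp=[[0,0,0],[0,0.01,0],[0,0,0],[0,0,0],[0,0,0]], twist=[0.6,0.6,0.6,0.6,0.6])

```text
time: 14.05
tool_pos: [514.9, 24.4, 107.5]
tcp_rot: [3.141, -0.002, 0.439]
contact_force: [1.5, 0.7, 9.6]
grip_width: 15.5
finger_force: 30.0
```

```bash
python3 - <<'E'
from h import *
o=get_obs();print(o["tool_pos"],np.degrees(o["tcp_rot"]),o["contact_force"],o["moment"],o["grip_width"])
E
```

```text
[514.85957994  24.36289658 107.5148859 ] [ 1.79938189e+02 -9.34358647e-02  2.51608195e+01] [1.46952118 0.74351206 9.61847843] [ 0.25675762 -0.30282442  0.1078925 ] 15.492582760586396
```

Emit:
arm_command(gripper=[5,5,5,5,5], dp=[[0,0,0],[0,0.01,0],[0,0,0],[0,0,0],[0,0,0]], twist=[0.6,0.6,0.6,0.6,0.6])

```text
time: 14.68
tool_pos: [515.0, 23.9, 107.5]
tcp_rot: [3.141, -0.002, 0.177]
contact_force: [1.5, 0.3, 9.4]
grip_width: 15.8
finger_force: 30.0
```

Emit:
arm_command(gripper=[5,5,5,5,5], dp=[[0,0,0],[0,0.01,0],[0,0,0],[0,0,0],[0,0,0]], twist=[0.6,0.6,0.6,0.6,0.6])

```text
time: 15.3
tool_pos: [515.1, 23.4, 107.5]
tcp_rot: [3.141, -0.002, -0.084]
contact_force: [2.4, -0.3, 7.7]
grip_width: 15.8
finger_force: 30.0
```

```bash
python3 - <<'E'
from h import *
o=get_obs();print(o["tool_pos"],np.degrees(o["tcp_rot"]),o["contact_force"],o["moment"],o["grip_width"])
E
```

```text
[515.11774508  23.40410216 107.50277195] [ 1.79944691e+02 -1.28719309e-01 -4.83119818e+00] [ 2.35783378 -0.29247591  7.68292616] [-0.17179636 -0.31772424  0.02780724] 15.793931360572964
```

Emit:
arm_command(gripper=[5,5,5,5,5], dp=[[0,0,0.01],[0,0.01,0],[0,0,0],[0,0,0],[0,0,0]], twist=[0.6,0.6,0.6,0.6,0.6])

```text
time: 15.92
tool_pos: [515.1, 22.9, 107.5]
tcp_rot: [3.141, -0.003, -0.346]
contact_force: [1.5, -2.2, 10.2]
grip_width: 15.6
finger_force: 30.0
```

```bash
python3 - <<'E'
from h import *
o=get_obs();print(o["tool_pos"],np.degrees(o["tcp_rot"]),o["contact_force"],o["moment"],o["grip_width"])
im=capture("side")[:,:,::-1];a=capture("scene")[:,:,::-1];cv2.imwrite("pics/s4f.png",im)
w=capture("wrist")[:,:,::-1]
e=np.hstack([cv2.resize(im[185:265,265:365],(400,320),interpolation=cv2.INTER_CUBIC),cv2.resize(a[175:255,300:400],(400,320),interpolation=cv2.INTER_CUBIC)])
cv2.imwrite("pics/c4.png",np.vstack([e,cv2.resize(w[120:260,145:495],(800,280))[:280]]))
E
```

```text
[515.12845987  22.9232583  107.48148247] [ 1.79957628e+02 -1.56905392e-01 -1.98196797e+01] [ 1.49873639 -2.20814355 10.19456676] [-0.43273766 -0.13505607  0.06970097] 15.608243402985927
```

View pics/c4.png

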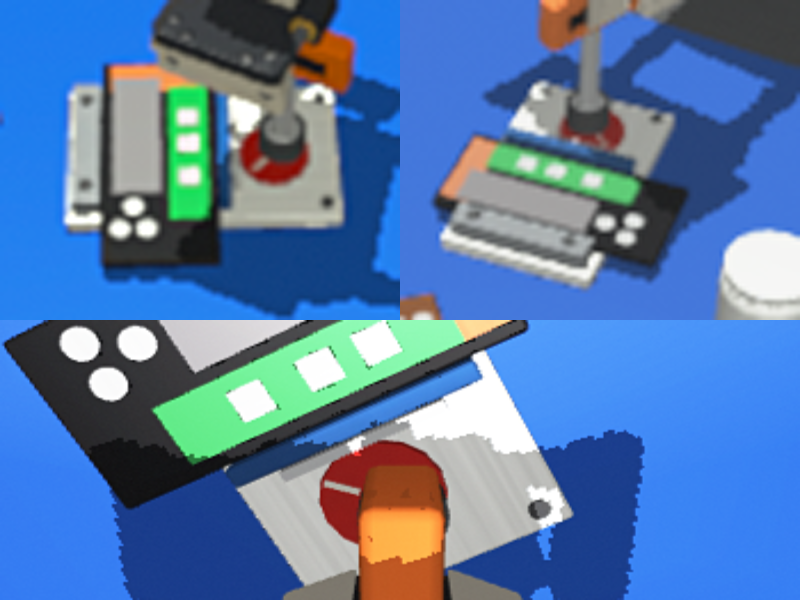

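The line has turned clockwise along with the key. In the wrist image its visible part runs about (286,201.5)–(301.6,206). I'll measure its angle.

```bash
python3 - <<'E'
from h import *
o=get_obs();C=cam("wrist",o)
c=np.array([513.6,24.2])
a,b=[atz(C,p,18)[:2] for p in [(285.9,201.5),(301.6,206)]]
for d in (a-c,b-c,a-b): print(np.linalg.norm(d),np.degrees(np.arctan2(d[1],d[0])))
print(o["contact_force"],o["moment"],o["time"])
E
```

```text
27.823668884605972 53.90817900841227
15.34324151476845 54.404764372848895
12.481712033859012 53.29774368413578
[ 0.47873624 -1.99848717 10.33976055] [-0.34293467 -0.19881776  0.03823835] 16.075
```

Emit:
arm_command(gripper=[5,5,5,5,5], dp=[[0,0,0],[0,0.01,0],[0,0,0],[0,0,0],[0,0,0]], twist=[0.5,0.5,0.5,0.1,0])

```text
time: 16.7
tool_pos: [515.0, 22.6, 107.5]
tcp_rot: [3.141, -0.003, -0.484]
contact_force: [0.7, -1.3, 10.9]
grip_width: 15.6
finger_force: 30.0
```

```bash
python3 - <<'E'
from h import *
o=get_obs();w=capture("wrist")[:,:,::-1].copy();cv2.imwrite("pics/w5.png",w);C=cam("wrist",o)
print(o["tool_pos"],np.degrees(o["tcp_rot"]),o["contact_force"],o["moment"],o["grip_width"])
c=np.array([513.6,24.2])
# brightness along arc r=20..25 at z=18 by angle
g=w.astype(float)
for t in range(34,66,1):
    v=[]
    for r in (18,20,22,24):
        X=(c[0]+r*np.cos(np.radians(t)),c[1]+r*np.sin(np.radians(t)),18);u=proj(C,X)
        v.append(int(cv2.getRectSubPix(w,(1,1),(float(u[0]),float(u[1])))[0,0,1]))
    print(t,v)
E
```

```text
[514.97544018  22.6083847  107.45749306] [ 1.79971683e+02 -1.56154485e-01 -2.77301847e+01] [ 0.74830966 -1.28739656 10.8805347 ] [-0.44428276 -0.12948032  0.05074954] 15.625410697092564
34 [29, 29, 28, 31]
35 [30, 28, 28, 30]
36 [29, 28, 29, 29]
37 [27, 27, 28, 29]
38 [26, 27, 28, 28]
39 [33, 30, 27, 26]
40 [42, 34, 26, 25]
41 [60, 54, 38, 36]
42 [107, 96, 66, 54]
43 [153, 139, 107, 104]
44 [179, 160, 152, 167]
45 [182, 177, 184, 184]
46 [183, 182, 182, 182]
47 [182, 180, 180, 175]
48 [181, 172, 163, 162]
49 [173, 128, 138, 112]
50 [112, 80, 85, 46]
51 [52, 52, 33, 25]
52 [22, 34, 21, 25]
53 [25, 25, 27, 27]
54 [27, 26, 29, 29]
55 [27, 27, 29, 29]
56 [27, 27, 28, 28]
57 [28, 27, 28, 28]
58 [28, 28, 28, 28]
59 [28, 30, 29, 29]
60 [28, 30, 29, 30]
61 [29, 29, 29, 30]
62 [30, 28, 28, 29]
63 [29, 29, 29, 30]
64 [28, 30, 31, 30]
65 [28, 29, 30, 30]
```

The line is at 46.3°, which puts the cam at about 1.075: firm, and short of the 1.15 stop. I'll back off within the play to free the key, then lift straight up.

Emit:
arm_command(gripper=[5,5,5,5,5], dp=[[0,0,0],[0,0,0],[0,0,-0.05],[0,0,-0.15],[0,0,-0.2]], twist=[-0.5,-0.5,-0.4,0,0])

```text
time: 17.38
tool_pos: [514.0, 23.1, 115.7]
tcp_rot: [3.141, 0.001, -0.363]
contact_force: [2.6, -2.6, -4.0]
grip_width: 15.9
finger_force: 30.0
```

Emit:
arm_command(gripper=[5,5,5,5,5], dp=[[0,0,-0.3],[0,0,-0.4],[0,0,-0.5],[0,0,-0.8],[0,0,-1]], twist=[0,0,0,0,0])

```text
time: 18.0
tool_pos: [513.7, 23.6, 191.9]
tcp_rot: [3.141, 0.001, -0.362]
contact_force: [0.7, 0.2, -1.5]
grip_width: 16.1
finger_force: 30.0
```

Emit:
arm_command(gripper=[5,5,5,5,5], dp=[[0,0,-0.9],[0,0,-0.5],[0,0,0],[0,0,0],[0,0,0]], twist=[0,0,0,0,0])

```text
time: 18.62
tool_pos: [513.8, 23.5, 225.0]
tcp_rot: [3.141, 0.002, -0.362]
contact_force: [0.5, 0.2, -2.2]
grip_width: 15.9
finger_force: 30.0
```

```bash
python3 - <<'E'
from h import *
o=get_obs();w=capture("wrist")[:,:,::-1].copy();cv2.imwrite("pics/w6.png",w);C=cam("wrist",o)
print(o["time"],o["tool_pos"],np.degrees(o["tcp_rot"]),o["contact_force"],o["grip_width"])
plan((523.2,266.9,228,-6))
E
```

```text
18.625 [513.82432255  23.45783178 225.03557047] [ 1.79966982e+02  1.05065653e-01 -2.07544926e+01] [ 0.50424659  0.19285091 -2.24165577] 15.890267943512
(523.2, 266.9, 228, -6) 10 rows dp [[-0.31, -0.92, -0.01], [-0.29, -0.93, -0.01], [-0.26, -0.94, -0.01], [-0.24, -0.95, -0.01], [-0.21, -0.95, -0.01], [-0.19, -0.96, -0.01], [-0.16, -0.96, -0.01], [-0.14, -0.96, -0.01], [-0.12, -0.97, -0.02], [-0.09, -0.97, -0.01]] tw [np.float64(-0.3), np.float64(-0.29), np.float64(-0.3), np.float64(-0.29), np.float64(-0.3), np.float64(-0.29), np.float64(-0.3), np.float64(-0.29), np.float64(-0.3), np.float64(-0.29)]
```

View pics/w6.png

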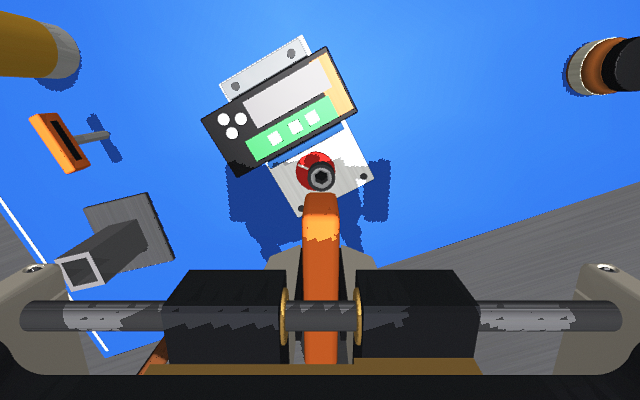

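The key came out freely. The cam and phone are in place at (320,175) and (280,110), with the phone against both jaws, and the stand mouth is at about (82,272). I'll check the line once more and re-measure the stand mouth.

```bash
python3 - <<'E'
from h import *
o=get_obs();C=cam("wrist",o);w=cv2.imread("pics/w6.png");c=(513.6,24.2)
L=[]
for t in range(30,75):
    v=[cv2.getRectSubPix(w,(1,1),tuple(map(float,proj(C,(c[0]+r*np.cos(np.radians(t)),c[1]+r*np.sin(np.radians(t)),18)))))[0,0,1] for r in (20,22,24)]
    L.append((t,np.mean(v)))
L=np.array(L);m=L[:,1]>110;print("line",L[m,0])
for p in [(60,263),(97,252),(104,283),(67,292)]: print(atz(C,p,95)[:2])
# edges of clamp plate: cam-side edge for yaw
e=[atz(C,p,12)[:2] for p in [(345,122),(373,180)]];print(e)
E
```

```text
line [43. 44. 45. 46. 47. 48. 49.]
[537.6465088  279.31596067]
[535.11342444 240.27830306]
[504.17626628 252.09662339]
[508.35188978 291.26806584]
[array([556.08619343, -19.54969118]), array([484.88535689, -27.73155531])]
```

Emit:
arm_command(gripper=[5,5,5,5,5], dp=[[-0.31,-0.92,0],[-0.29,-0.93,0],[-0.26,-0.94,0],[-0.24,-0.95,0],[-0.21,-0.95,0]], twist=[-0.3,-0.3,-0.3,-0.3,-0.3])

```text
time: 19.3
tool_pos: [518.7, 145.9, 225.4]
tcp_rot: [3.141, 0.001, -0.23]
contact_force: [0.6, -0.6, -0.4]
grip_width: 15.7
finger_force: 30.0
```

Emit:
arm_command(gripper=[5,5,5,5,5], dp=[[-0.19,-0.96,0],[-0.16,-0.96,0],[-0.14,-0.96,0],[-0.12,-0.97,0],[-0.09,-0.97,0]], twist=[-0.29,-0.29,-0.3,-0.29,-0.29])

```text
time: 19.92
tool_pos: [523.1, 267.7, 225.3]
tcp_rot: [3.141, 0.001, -0.103]
contact_force: [0.7, 0.2, -0.4]
grip_width: 15.7
finger_force: 30.0
```

```bash
python3 - <<'E'
from h import *
o=get_obs();C=cam("wrist",o)
print(o["time"],o["tool_pos"],np.degrees(o["tcp_rot"]),o["contact_force"],o["grip_width"])
plan((523.2,266.9,225,-6))
E
```

```text
19.925 [523.08030497 267.66004128 225.2796508 ] [ 1.79966307e+02  5.66276630e-02 -5.90731038e+00] [ 0.72090625  0.19069439 -0.42100479] 15.678107337946317
(523.2, 266.9, 225, -6) 1 rows dp [[0.01, 0.03, 0.01]] tw [np.float64(0.02)]
```

Emit:
arm_command(gripper=[5,5,5,5,5], dp=[[0,0.03,0.5],[0,0,0.8],[0,0,0.8],[0,0,0.8],[0,0,0.8]], twist=[0,0,0,0,0])

```text
time: 20.55
tool_pos: [522.8, 264.9, 131.7]
tcp_rot: [3.14, 0.001, -0.105]
contact_force: [0.1, 0.2, -2.2]
grip_width: 16.1
finger_force: 30.0
```

Emit:
arm_command(gripper=[5,5,5,5,5], dp=[[0,0,0.5],[0,0,0.3],[0,0,0.2],[0,0,0.1],[0,0,0]], twist=[0,0,0,0,0])

```text
time: 21.18
tool_pos: [523.3, 266.2, 106.2]
tcp_rot: [-3.141, -0.0, -0.104]
contact_force: [-0.5, 0.3, -0.8]
grip_width: 15.5
finger_force: 30.0
```

Emit:
arm_command(gripper=[5,5,5,5,5], dp=[[0,0,0.08],[0,0,0.04],[0,0,0.03],[0,0,0],[0,0,0]], twist=[0,0,0,0,0])

```text
time: 21.8
tool_pos: [523.3, 266.2, 102.7]
tcp_rot: [-3.141, -0.001, -0.104]
contact_force: [-1.2, -0.9, 6.0]
grip_width: 15.4
finger_force: 30.0
```

The handle is resting on the rim, so I'll let go and retreat.

Emit:
arm_command(gripper=[20,30,45,60,60], dp=[[0,0,-0.01],[0,0,0],[0,0,0],[0,0,0],[0,0,0]], twist=[0,0,0,0,0])

```text
time: 22.42
tool_pos: [523.2, 266.1, 102.3]
tcp_rot: [3.141, 0.0, -0.104]
contact_force: [-0.1, 0.6, -0.0]
grip_width: 55.6
finger_force: 0.0
```

Emit:
arm_command(gripper=[60,60,60,60,60], dp=[[0,0,-0.3],[0,0,-0.8],[0,0,-1],[0,0,-1],[0,0,-1]], twist=[0,0,0,0,0])

```text
time: 23.05
tool_pos: [523.2, 266.2, 206.4]
tcp_rot: [-3.141, -0.001, -0.104]
contact_force: [0.5, -0.5, -0.1]
grip_width: 59.9
finger_force: 0.0
```

Emit:
arm_command(gripper=[60,60,60,60,60], dp=[[-0.8,0,-0.8],[-0.8,0,0],[-0.8,0,0],[0,0,0],[0,0,0]], twist=[0,0,0,0,0])

```text
time: 23.68
tool_pos: [464.2, 272.4, 225.4]
tcp_rot: [-3.141, -0.001, -0.104]
contact_force: [0.5, -0.4, -1.3]
grip_width: 60.3
finger_force: 0.0
```

```bash
python3 - <<'E'
from h import *
o=get_obs();w=capture("wrist")[:,:,::-1];s=capture("side")[:,:,::-1]
print(o["time"],o["tool_pos"],o["contact_force"],o["grip_width"])
cv2.imwrite("pics/w7.png",np.hstack([cv2.resize(w,(400,250)),cv2.resize(s[180:340,190:446],(400,250))]))
E
```

```text
23.675 [464.19794734 272.41688776 225.37606521] [ 0.52580134 -0.44136385 -1.29323206] 60.32634185201558
```

View pics/w7.png

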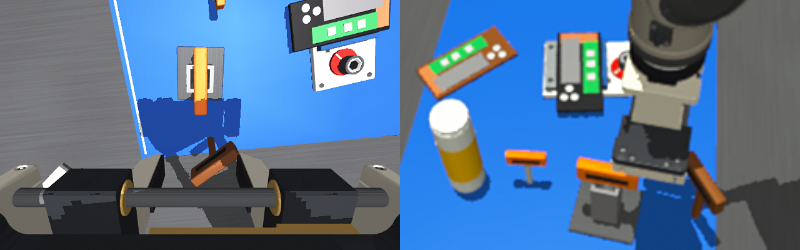

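The key hangs upright in its stand at (200,80) in the left half. The phone is between the jaws, and nothing else appears to have moved.

```bash
python3 -c "
from plant import *
print(close_job())"
```

```text
the job is handed in; nothing more can be done
None
```

The phone is clamped with the cam turned to about 1.06–1.08 rad (firm hold starts at 0.98), the orange key is back upright in its stand and released, and the job was handed in at about 24 s of the 54 s limit.

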